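# Free the sticking throttle slide and bring it home

## Robot

A 6-joint arm with a two-finger parallel gripper is mounted at the origin on the work surface. World frame = base frame: x ahead of the robot, y to its left, z up, the work surface at z = 0. Lengths are in mm, angles in rad, forces in N, time in s.
With the tool pointing down it reaches from about 400 to 925 mm from the base axis. Payload 12.5 kg.
Tool frame: the origin (TCP) lies at the very end of the fingers, on their centre line; the grasp point (between the pads) lies env.grip_point_offset behind it (env.grip_point_offset is the distance from the TCP to the grasp point, in mm); y points along the fingers, z is the direction in which the jaws open and shut, and the axes are right-handed (so a half turn about y gives the same grasp; the last joint's range is limited). The gripper opens to 95 mm and grips with 3 to 60 N. Pads are 20 mm wide; open, the fingers measure 119 mm over their backs; the gripper's body (75 mm by 180 mm) begins 59 mm behind the grasp point.
Start: joints at [1.005, 0.491, 1.559, -0, 1.092, -0.106], TCP at [277.343, 560.114, 214.661] pointing down, gripper open.
Joint ranges: [-3.1, 3.1], [-0.84, 2.19], [0.05, 2.79], [-1.13, 4.28], [0.06, 2.93], [-2.69, 2.69]. Speed limits (rad/s): [2.22, 2.22, 2.79, 3.14, 3.14, 3.14].

## Interface

Orientations are given as [roll, pitch, yaw] about the fixed x, y, z axes, in that order (R = Rz(yaw) Ry(pitch) Rx(roll)).
In Python, from cell import readout, read_camera, env, nets gives the robot as it stands.
- The arm moves only by the tool apply_moves, never from a script. Its argument "increments" is a list of rows, each a list of 3 entries, a list of its own where there are three numbers: the shift along the tool's x, y, z in cm, then the turn, a rotation vector about the tool's x, y, z in degrees, then the finger opening in cm, from 0 to 9.51. A call has exactly 5 rows; each row shifts and turns the pose as measured when the row begins, along the tool's axes as they then stand; what a row does not reach is not made up. A row lasts 1/8 s, in which the tool goes at most 62.5 mm and 10.7 degrees, less where a joint would pass 70% of its speed; a pose out of reach is approached as far as the arm can. A call with a gripper value outside its range is refused whole. The fingers move at their own pace and stop on an object; the grip force is fixed at half the most. Time passes only in rows, so rows that do not move let the fingers close, or fill a call up. It gives the time, the measured TCP pose, the force and the opening at its end, in the units of the state.
- readout.state(): the state, without advancing time (a new reading comes with each control period).
- read_camera(name): name is "scene" or "top" or "wrist"; returns a dict with "img" (420x560x3 uint8, red, green, blue), "vfov" (degrees; the focal length in pixels is half the picture's height over the tangent of half this angle, whatever the lens; pixels are square), "cx", "cy" (the principal point, pixels), "rvec" (rotation vector, rad) and "tvec" (3), from world to camera coordinates, as OpenCV has them; the wrist camera has in their place "mount" (4x4, takes a point from camera to tool coordinates, whose origin is the TCP and whose axes are the tool frame's). Camera axes: x right, y down, z forward; pixel columns grow to the right and rows downward; lengths in mm; the calibration is good to about 2 mm. A picture is of the moment at which its call begins: read the wrist's pose just before it. There is no depth.
- env.job_done(): hands the job in, once; it reports no verdict.
Trained networks look in a picture, given as the dict that the camera call returned (one of the last four; its "shot" number tells which), for a name from the list of things; names that differ only in an ending like _2 or _b are one class to them, and where a whole thing is asked for, a point or a joint stands for the part that bears it (a point fixed in the world has none). Each returns a list of dicts, best first, with "confidence" (0 to 1); they miss things now and then, are a little off and sometimes report something else, mostly with a low value. They report only what shows in the picture. A call takes as long as a camera call.
- nets.look_for(picture, thing): "point" ([x, y, z] in mm, in the coordinates of the camera as it stood for that picture, good to about 4 mm: the middle of the surface that is visible of it).
- nets.mark_of(picture, thing): "point" ([x, y, z] in mm, in the coordinates of the camera as it stood for that picture, good to about 4 mm: a listed point, or the origin of a listed thing).
The state is a dict: "t": time; "joints": joint angles; "qvel": joint speeds; "tau": joint torques, N m; "eef_pos": TCP position; "tcp_rot": TCP orientation; "ft_force": force on the tool from outside, world axes, zero at the start; "moment": the same for the moment, N m; "opening": opening from 0.0 (shut) to 1.0 (fully open).
Only numpy, scipy, OpenCV 4.12 (cv2) and the standard library are available. Lean on these libraries where they do the work, as an engineer would, in place of code of your own. Each camera call takes 0.05 s, during which the arm holds its last target. There are 200 camera calls.

## Task

The slide carriage of this throttle unit has stuck at the open end of its rail. Push it by its white upright tab towards the grey housing until it breaks free, then run it in slowly and gently until it sits fully home against the rubber stop hidden inside the housing, without ramming the stop. Leave it there, let go, and do not disturb the things lying around.

Things in the scene. Friction and masses are not known exactly. Their poses are not given: they have to be found in the camera images.
- unit: Slide unit screwed to the bench: aluminium plate 120 x 330 x 10 mm, two guide rods, dark end block 90 mm wide and 40 mm high at the open end (y -154 to -140 mm), grey housing with a tunnel at the other (y +52 to +173 mm, 104 mm wide, 49 mm high). Origin on the bench; z up; its y axis is the rail, +y (to the housing) is the way to push. Its place and yaw vary.
- tab (a point): Centre of the white upright tab on the carriage, the thing to push or pinch: 34 mm wide across the rail, 16 mm thick along it, 62 mm tall; its top is 29 mm above this point and 99 mm above the bench. It stands on the black sled, whose top is 37 mm above the bench. Axes parallel to the unit's.
- nose (a point): Middle of the front (+y) face of the black sled (70 x 120 x 22 mm, about 0.5 kg), 90 mm ahead of the tab; axes parallel to the unit's. This face meets the stop.
- carriage (a joint): Travel of the carriage in m, 0 at the open end, growing towards the housing; starts at 0 to 0.003. After up to 5 mm of slack it sticks and takes about 8 to 15 N (it varies) to break free; it then lets go suddenly, jumps ahead by 5 to 20 mm and is past the sticking place at 0.025. From there it runs against about 2.5 N of friction and stays where it is left.
- mouth (a point): Middle of the housing's tunnel mouth, 26 mm above the bench. Out of sight in the tunnel sits a rubber-faced stop, set anew each time: the carriage meets it at a travel between 0.080 and 0.120, that is with its nose 15 to 55 mm inside the mouth. It yields about 1 mm per 8 N and must never take more than 12 N.
- glue: White glue bottle with a red cap, loose, 48 mm diameter, 130 mm high, origin under its centre. Leave it alone.
- spool: Small steel spool, loose, 52 mm diameter, 40 mm high, origin under its centre. Leave it alone.
- driver: Screwdriver with a red handle lying on the bench along its own x axis, loose. Leave it alone.

How it is judged:
By the outcome, as a careful person would: the job done as asked, in the order asked, and still so for the second after the job is handed in, with the robot touching nothing.
It also fails if it takes over 48 s, if anything falls off the work surface, if the arm or the gripper's body presses on something with over 40 N, if the wrist force passes 120 N, or if a joint passes its speed limit or range.

## Working session

There is one attempt and no reset: what is moved stays moved. The work goes in short steps, Python scripts to look and compute and a tool call to move; the robot and the scene stay as the last step left them, time stands still between calls to the robot, and variables do not carry over. Pictures are saved under pics/ and viewed, about 8 in all and at most 12, crops included, and the job is handed in when it is done.

Besides the shell and the picture viewer there is one more tool, called in YAML: its name, and indented under it one key for each argument. apply_moves: Moves the arm, as the interface text tells. Its arguments: {"type":"object","properties":{"increments":{"type":"array"}},"required":["increments"]}

```bash
ls; mkdir -p pics; cat > h.py <<'E'
import numpy as np, cv2
from scipy.spatial.transform import Rotation as R
from cell import readout, read_camera, env, nets
def cam2w(p,c,st=None):
    p=np.array(p,float)
    if 'mount' in c:
        M=np.array(c['mount']); q=M[:3,:3]@p+M[:3,3]
        return R.from_euler('xyz',st['tcp_rot']).as_matrix()@q+np.array(st['eef_pos'])
    Rm=cv2.Rodrigues(np.array(c['rvec'],float))[0]
    return Rm.T@(p-np.array(c['tvec']).ravel())
def save(c,n): cv2.imwrite(n,c['img'][:,:,::-1])
E
python3 - <<'E'
from h import *
st=readout.state(); print(st, env.grip_point_offset)
Rt=R.from_euler('xyz',st['tcp_rot']).as_matrix(); print(Rt.round(3))
ims=[]
for n in ['top','scene']:
    c=read_camera(n); ims.append(c['img'])
    for t in ['unit','tab','nose','mouth','glue','spool','driver']:
        r=nets.mark_of(c,t)[:2]
        print(n,t,[(round(q['confidence'],2),cam2w(q['point'],c).round(1)) for q in r])
cv2.imwrite('pics/a.png',cv2.resize(np.vstack(ims),None,fx=.71,fy=.71)[:,:,::-1])
E
```

```text
pics
{'t': 0.0, 'joints': array([ 1.00539469e+00,  4.91534809e-01,  1.55943800e+00, -2.92806791e-05,
        1.09167549e+00, -1.05585708e-01]), 'qvel': array([-0.00216391, -0.00068008,  0.0016058 ,  0.00209844,  0.00056445,
       -0.00163216]), 'tau': array([-9.77746276e-04, -6.12634706e+01, -2.58184916e+01,  6.91784034e-02,
        4.81453200e-02, -1.17240029e-04]), 'eef_pos': array([277.21700113, 559.89701425, 214.08106241]), 'tcp_rot': array([-1.57184883e+00,  8.54295399e-05, -4.59802467e-01]), 'ft_force': array([-0.13612814, -0.88520086, -0.20726632]), 'moment': array([-0.03984929, -0.00814437,  0.02698173]), 'opening': 1.0034887488683073} 18.8
[[ 0.896 -0.001  0.444]
 [-0.444 -0.001  0.896]
 [-0.    -1.    -0.001]]
top unit []
top tab [(0.95, array([541.9, -42.4,  70.5]))]
top nose [(0.63, array([544.9,  46.9,  24.5])), (0.6, array([538.9, -43. ,  72.7]))]
top mouth [(0.91, array([550.7, 107.9,  25.1]))]
top glue [(0.59, array([ 6.720e+02,  1.601e+02, -6.000e-01])), (0.58, array([544.4,  56.5,   4.9]))]
top spool [(0.57, array([683.2, -39. ,   5.4]))]
top driver [(0.97, array([4.432e+02, 7.880e+01, 3.000e-01]))]
scene unit [(0.74, array([544. ,  61.5,  -2.8]))]
scene tab [(0.96, array([539.9, -45.1,  68.1])), (0.75, array([546.2,  61.2,  -2.5]))]
scene nose [(0.61, array([543.1,  49.1,  29.8]))]
scene mouth [(0.73, array([546.5, 108. ,  28. ]))]
scene glue [(0.68, array([669.9, 163.9,   3.6]))]
scene spool [(0.72, array([ 6.842e+02, -4.050e+01, -4.000e-01]))]
scene driver [(0.76, array([443.9,  76. ,  -0.6])), (0.61, array([ 6.824e+02, -4.170e+01, -5.000e-01]))]
```

View pics/a.png

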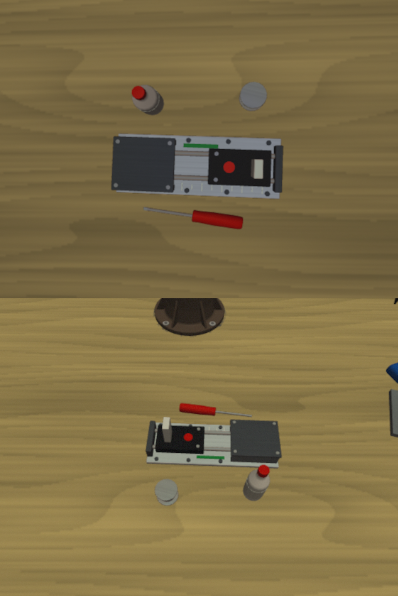

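Both pictures agree. The unit is ahead of the robot with its rail nearly along +y, the white tab at the -y end and the housing at +y. The glue and spool lie on the far side and the driver on the near side. I'll turn the tool to the rail and travel high.

apply_moves:
  increments:
    - [[0,0,0],[0,-7.8,0],0]
    - [[0,0,0],[0,-7.8,0],0]
    - [[0,0,0],[0,-7.8,0],0]
    - [[2.5,0,-5.4],[0,0,0],0]
    - [[2.5,0,-5.4],[0,0,0],0]

```text
t: 1.42
eef_pos: [322.9, 450.4, 214.0]
tcp_rot: [-1.57, -0.0, -0.033]
ft_force: [1.0, 0.2, -0.2]
opening: 0.527
```

apply_moves:
  increments:
    - [[2.5,0,-5.4],[0,0,0],0]
    - [[2.5,0,-5.4],[0,0,0],0]
    - [[2.5,0,-5.4],[0,0,0],0]
    - [[2.5,0,-5.4],[0,0,0],0]
    - [[2.5,0,-5.4],[0,0,0],0]

```text
t: 2.05
eef_pos: [441.8, 168.1, 214.8]
tcp_rot: [-1.569, -0.003, -0.031]
ft_force: [0.4, 0.8, 0.6]
opening: 0.025
```

apply_moves:
  increments:
    - [[2.1,0,-5.1],[0,0,0],0]
    - [[2.1,0,-5.1],[0,0,0],0]
    - [[2.1,0,-5.1],[0,0,0],0]
    - [[2.1,0,-5.1],[0,0,0],0]
    - [[2.0,0,-5.0],[0,0,0],0]

```text
t: 2.68
eef_pos: [540.5, -98.8, 216.0]
tcp_rot: [-1.569, -0.007, -0.032]
ft_force: [0.5, 0.9, -0.1]
opening: 0.004
```

```bash
python3 - <<'E'
from h import *
st=readout.state(); c=read_camera('wrist'); save(c,'pics/w1.png'); print(st['t'],st['eef_pos'],st['tcp_rot'],st['ft_force'])
for t in ['tab','nose','mouth']:
    print(t,[(round(q['confidence'],2),cam2w(q['point'],c,st).round(1)) for q in nets.mark_of(c,t)[:1]])
np.savez('w1.npz',**{k:c[k] for k in('img','mount','vfov','cx','cy')},pos=st['eef_pos'],rot=st['tcp_rot'])
E
```

```text
2.675 [540.51345132 -98.82770979 215.96606991] [-1.56868055 -0.00660528 -0.03182667] [ 0.53229118  0.86143131 -0.07100453]
tab [(0.82, array([542.2, -38.2,  65. ]))]
nose [(0.77, array([542.9,  47.2,  25.1]))]
mouth [(0.8, array([549.2, 104.3,  27.8]))]
```

View pics/w1.png

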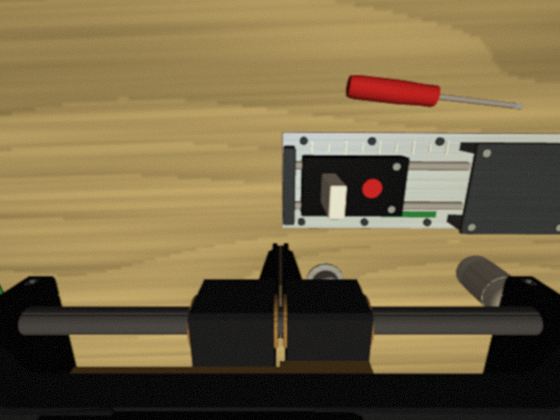

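The wrist view shows the tab at pixel (335,197), the end block at x≈289 and the housing from x≈465. The rail runs almost parallel to the tool's z axis. I'll fit the plate edges to get the yaw.

```bash
python3 - <<'E'
from h import *
d=np.load('w1.npz'); img=d['img']; M=d['mount']; f=210/np.tan(np.radians(d['vfov']/2)); 
Rw=R.from_euler('xyz',d['rot']).as_matrix()
def ray(u,v,z):
    r=Rw@M[:3,:3]@np.array([(u-d['cx'])/f,(v-d['cy'])/f,1]); o=Rw@M[:3,3]+d['pos']
    return o+r*(z-o[2])/r[2]
g=cv2.GaussianBlur(img[:,:,2],(3,3),0).astype(float)  # blue: wood low, aluminium high
for lo,hi,s in((122,145,1),(215,240,-1)):
    P=[]
    for u in range(300,450,3):
        k=lo+np.argmax(s*np.diff(g[lo:hi,u])); P.append(ray(u,k+.5,10)[:2])
    P=np.array(P); 
    for _ in range(3):
        q=np.polyfit(P[:,1],P[:,0],1); e=abs(np.polyval(q,P[:,1])-P[:,0]); P=P[e<max(1,2*np.median(e))]
    print(len(P),'slope',q[0],'x at y=-43',np.polyval(q,-43))
print('endblock top edges',ray(283,190,40),ray(295,190,40)); print('tab top',ray(329,218,99),ray(346,218,99),ray(337,187,99))
E
```

```text
45 slope 0.0337539721339592 x at y=-43 480.83339983289335
40 slope 0.03721690713811404 x at y=-43 599.0208863999799
endblock top edges [540.42451879 -95.54900608  40.        ] [540.88868038 -81.97221777  40.        ]
tab top [554.99985291 -52.23906493  99.        ] [555.56461815 -35.82995385  99.        ] [524.5396747  -45.18780136  99.        ]
```

apply_moves:
  increments:
    - [[-0.15,4.0,0],[0,0,0],0]
    - [[0,4.0,0],[0,0,0],0]
    - [[0,4.0,0],[0,0,0],0]
    - [[0,3.0,0],[0,0,0],0]
    - [[0,0.8,0],[0,0,0],0]

```text
t: 3.5
eef_pos: [538.8, -91.0, 55.7]
tcp_rot: [-1.569, -0.009, -0.027]
ft_force: [-0.1, -0.7, 0.7]
opening: 0.006
```

apply_moves:
  increments:
    - [[0,0,0.5],[0,0,0],0]
    - [[0,0,0.5],[0,0,0],0]
    - [[0,0,0.5],[0,0,0],0]
    - [[0,0,0.4],[0,0,0],0]
    - [[0,0,0.1],[0,0,0],0]

```text
t: 4.12
eef_pos: [540.6, -68.3, 59.4]
tcp_rot: [-1.57, -0.014, -0.025]
ft_force: [-0.7, 0.3, 0.2]
opening: 0.004
```

apply_moves:
  increments:
    - [[0,0,0.1],[0,0,0],0]
    - [[0,0,0.1],[0,0,0],0]
    - [[0,0,0.1],[0,0,0],0]
    - [[0,0,0.1],[0,0,0],0]
    - [[0,0,0.1],[0,0,0],0]

```text
t: 4.75
eef_pos: [540.8, -63.4, 59.4]
tcp_rot: [-1.57, -0.014, -0.026]
ft_force: [-0.0, -0.6, 0.0]
opening: 0.005
```

apply_moves:
  increments:
    - [[0,0,0.1],[0,0,0],0]
    - [[0,0,0.1],[0,0,0],0]
    - [[0,0,0.1],[0,0,0],0]
    - [[0,0,0.1],[0,0,0],0]
    - [[0,0,0.1],[0,0,0],0]

```text
t: 5.38
eef_pos: [541.0, -58.9, 59.4]
tcp_rot: [-1.571, -0.014, -0.026]
ft_force: [-0.4, -6.3, 0.7]
opening: -0.002
```

apply_moves:
  increments:
    - [[0,0,0.05],[0,0,0],0]
    - [[0,0,0.05],[0,0,0],0]
    - [[0,0,0.05],[0,0,0],0]
    - [[0,0,0.05],[0,0,0],0]
    - [[0,0,0.05],[0,0,0],0]

```text
t: 6.0
eef_pos: [541.0, -58.5, 59.5]
tcp_rot: [-1.573, -0.014, -0.026]
ft_force: [-1.5, -7.5, -0.6]
opening: 0.008
```

At 0.5 mm per row the arm stalls at about 7.5 N, roughly 15 N per mm of command. So the row size limits the force. I'll raise it to break the carriage free.

apply_moves:
  increments:
    - [[0,0,0.07],[0,0,0],0]
    - [[0,0,0.07],[0,0,0],0]
    - [[0,0,0.08],[0,0,0],0]
    - [[0,0,0.08],[0,0,0],0]
    - [[0,0,0.09],[0,0,0],0]

```text
t: 6.62
eef_pos: [541.0, -56.9, 59.5]
tcp_rot: [-1.576, -0.014, -0.026]
ft_force: [-1.0, -5.6, -0.4]
opening: 0.009
```

apply_moves:
  increments:
    - [[0,0,0.1],[0,0,0],0]
    - [[0,0,0.1],[0,0,0],0]
    - [[0,0,0.1],[0,0,0],0]
    - [[0,0,0.1],[0,0,0],0]
    - [[0,0,0.1],[0,0,0],0]

```text
t: 7.25
eef_pos: [541.1, -51.5, 59.5]
tcp_rot: [-1.576, -0.014, -0.026]
ft_force: [0.6, -0.2, 0.5]
opening: 0.007
```

Force dropped to zero, so it has probably broken free. Checking.

```bash
cat > l.py <<'E'
from h import *
import sys
for n in ['top','scene','wrist']:
    st=readout.state(); c=read_camera(n)
    print(n,st['t'],[(t,round(q['confidence'],2),cam2w(q['point'],c,st).round(1)) for t in('tab','nose') for q in nets.mark_of(c,t)[:1]])
    if n=='wrist': save(c,sys.argv[1])
E
python3 l.py pics/w2.png
```

```text
top 7.25 [('nose', 0.63, array([546.9,  57.2,  21.4]))]
scene 7.4 [('tab', 0.86, array([541. , -34.7,  67. ])), ('nose', 0.59, array([542.6,  59.4,  30.8]))]
wrist 7.55 [('tab', 0.59, array([540.2, -27.7,  68.9])), ('nose', 0.81, array([543.6,  61.7,  27.3]))]
```

View pics/w2.png

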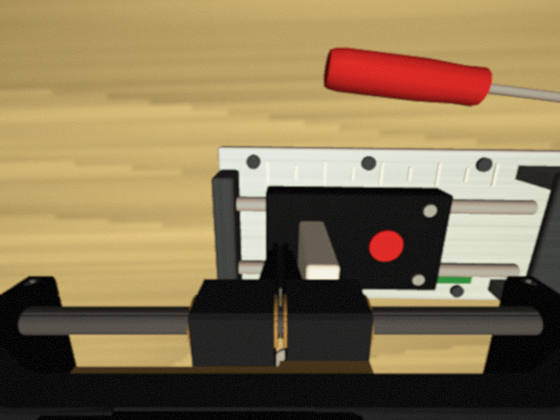

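It broke free and the tab jumped to y≈-31, just ahead of the fingers. Travel is about 13 mm. Running it on at a moderate speed, well short of the earliest stop (finger y ≈ +17).

apply_moves:
  increments:
    - [[0,0,0.15],[0,0,0],0]
    - [[0,0,0.15],[0,0,0],0]
    - [[0,0,0.15],[0,0,0],0]
    - [[0,0,0.15],[0,0,0],0]
    - [[0,0,0.15],[0,0,0],0]

```text
t: 8.32
eef_pos: [541.4, -44.5, 59.4]
tcp_rot: [-1.576, -0.014, -0.026]
ft_force: [-0.0, -2.8, -0.1]
opening: 0.004
```

apply_moves:
  increments:
    - [[0,0,0.25],[0,0,0],0]
    - [[0,0,0.25],[0,0,0],0]
    - [[0,0,0.25],[0,0,0],0]
    - [[0,0,0.25],[0,0,0],0]
    - [[0,0,0.25],[0,0,0],0]

```text
t: 8.95
eef_pos: [541.9, -31.2, 59.5]
tcp_rot: [-1.576, -0.015, -0.026]
ft_force: [-0.4, -3.3, 0.8]
opening: 0.003
```

apply_moves:
  increments:
    - [[0,0,0.3],[0,0,0],0]
    - [[0,0,0.3],[0,0,0],0]
    - [[0,0,0.3],[0,0,0],0]
    - [[0,0,0.3],[0,0,0],0]
    - [[0,0,0.3],[0,0,0],0]

```text
t: 9.57
eef_pos: [542.6, -15.1, 59.4]
tcp_rot: [-1.576, -0.015, -0.026]
ft_force: [1.0, -1.6, 0.5]
opening: 0.005
```

apply_moves:
  increments:
    - [[0,0,0.25],[0,0,0],0]
    - [[0,0,0.25],[0,0,0],0]
    - [[0,0,0.25],[0,0,0],0]
    - [[0,0,0.25],[0,0,0],0]
    - [[0,0,0.2],[0,0,0],0]

```text
t: 10.2
eef_pos: [543.0, -2.2, 59.4]
tcp_rot: [-1.577, -0.016, -0.026]
ft_force: [0.4, -2.1, 0.5]
opening: 0.002
```

apply_moves:
  increments:
    - [[0,0,0.15],[0,0,0],0]
    - [[0,0,0.15],[0,0,0],0]
    - [[0,0,0.15],[0,0,0],0]
    - [[0,0,0.1],[0,0,0],0]
    - [[0,0,0.08],[0,0,0],0]

```text
t: 10.82
eef_pos: [543.3, 4.5, 59.4]
tcp_rot: [-1.577, -0.016, -0.026]
ft_force: [1.2, -3.0, 0.3]
opening: 0.006
```

```bash
python3 l.py pics/w3.png
```

```text
top 10.825 []
scene 10.975 [('tab', 0.88, array([540.3,  21.5,  69. ])), ('nose', 0.8, array([545.4, 116.3,  28. ]))]
wrist 11.125 [('tab', 0.75, array([543. ,  25.2,  66.6])), ('nose', 0.84, array([546.5, 113. ,  23.6]))]
```

apply_moves:
  increments:
    - [[0,0,0.1],[0,0,0],0]
    - [[0,0,0.1],[0,0,0],0]
    - [[0,0,0.1],[0,0,0],0]
    - [[0,0,0.1],[0,0,0],0]
    - [[0,0,0.06],[0,0,0],0]

```text
t: 11.9
eef_pos: [543.4, 9.1, 59.4]
tcp_rot: [-1.577, -0.016, -0.026]
ft_force: [0.7, -2.0, 0.7]
opening: 0.007
```

apply_moves:
  increments:
    - [[0,0,0.06],[0,0,0],0]
    - [[0,0,0.06],[0,0,0],0]
    - [[0,0,0.06],[0,0,0],0]
    - [[0,0,0.06],[0,0,0],0]
    - [[0,0,0.06],[0,0,0],0]

```text
t: 12.52
eef_pos: [543.5, 12.3, 59.4]
tcp_rot: [-1.577, -0.016, -0.026]
ft_force: [-0.4, -2.1, 0.4]
opening: 0.006
```

apply_moves:
  increments:
    - [[0,0,0.06],[0,0,0],0]
    - [[0,0,0.06],[0,0,0],0]
    - [[0,0,0.06],[0,0,0],0]
    - [[0,0,0.06],[0,0,0],0]
    - [[0,0,0.06],[0,0,0],0]

```text
t: 13.15
eef_pos: [543.6, 15.5, 59.4]
tcp_rot: [-1.577, -0.016, -0.026]
ft_force: [0.0, -2.6, -0.0]
opening: 0.001
```

apply_moves:
  increments:
    - [[0,0,0.06],[0,0,0],0]
    - [[0,0,0.06],[0,0,0],0]
    - [[0,0,0.06],[0,0,0],0]
    - [[0,0,0.06],[0,0,0],0]
    - [[0,0,0.06],[0,0,0],0]

```text
t: 13.78
eef_pos: [543.8, 18.7, 59.4]
tcp_rot: [-1.577, -0.016, -0.026]
ft_force: [0.2, -1.5, 0.2]
opening: 0.009
```

apply_moves:
  increments:
    - [[0,0,0.06],[0,0,0],0]
    - [[0,0,0.06],[0,0,0],0]
    - [[0,0,0.06],[0,0,0],0]
    - [[0,0,0.06],[0,0,0],0]
    - [[0,0,0.06],[0,0,0],0]

```text
t: 14.4
eef_pos: [543.9, 22.0, 59.4]
tcp_rot: [-1.577, -0.016, -0.026]
ft_force: [0.8, -3.6, 0.8]
opening: 0.001
```

apply_moves:
  increments:
    - [[0,0,0.06],[0,0,0],0]
    - [[0,0,0.06],[0,0,0],0]
    - [[0,0,0.06],[0,0,0],0]
    - [[0,0,0.06],[0,0,0],0]
    - [[0,0,0.06],[0,0,0],0]

```text
t: 15.02
eef_pos: [544.0, 25.2, 59.4]
tcp_rot: [-1.577, -0.016, -0.026]
ft_force: [1.3, -2.5, 0.7]
opening: 0.007
```

apply_moves:
  increments:
    - [[0,0,0.06],[0,0,0],0]
    - [[0,0,0.06],[0,0,0],0]
    - [[0,0,0.06],[0,0,0],0]
    - [[0,0,0.06],[0,0,0],0]
    - [[0,0,0.06],[0,0,0],0]

```text
t: 15.65
eef_pos: [544.1, 27.4, 59.4]
tcp_rot: [-1.578, -0.016, -0.026]
ft_force: [0.2, -9.4, 1.3]
opening: 0.004
```

Force rose to 9.4 N (about 7 N on the stop) with the fingers stalling. I'll confirm with a gentler push.

apply_moves:
  increments:
    - [[0,0,0.04],[0,0,0],0]
    - [[0,0,0.04],[0,0,0],0]
    - [[0,0,0.04],[0,0,0],0]
    - [[0,0,0.04],[0,0,0],0]
    - [[0,0,0.04],[0,0,0],0]

```text
t: 16.27
eef_pos: [544.1, 27.3, 59.5]
tcp_rot: [-1.58, -0.016, -0.026]
ft_force: [0.3, -6.9, 0.5]
opening: 0.007
```

Stalled at the same place, so this is the stop. Backing off along the rail, then up.

apply_moves:
  increments:
    - [[0,0,-0.05],[0,0,0],0]
    - [[0,0,-0.2],[0,0,0],0]
    - [[0,0,-0.8],[0,0,0],0]
    - [[0,0,-1.5],[0,0,0],0]
    - [[0,0,-1.5],[0,0,0],0]

```text
t: 16.9
eef_pos: [542.2, -14.4, 59.5]
tcp_rot: [-1.58, -0.014, -0.025]
ft_force: [-0.1, -0.4, 0.5]
opening: 0.003
```

apply_moves:
  increments:
    - [[0,-2,0],[0,0,0],0]
    - [[0,-3,0],[0,0,0],0]
    - [[0,-3,0],[0,0,0],0]
    - [[0,-3,0],[0,0,0],0]
    - [[0,0,0],[0,0,0],0]

```text
t: 17.52
eef_pos: [540.1, -19.6, 172.2]
tcp_rot: [-1.579, -0.012, -0.03]
ft_force: [-0.2, -0.1, -0.3]
opening: 0.005
```

```bash
python3 l.py pics/w4.png; python3 - <<'E'
from h import *
c=read_camera('scene')
for t in('glue','spool','driver'): print(t,[cam2w(q['point'],c).round(1) for q in nets.mark_of(c,t)[:1]])
E
```

```text
top 17.525 [('tab', 0.62, array([547.2,  46.6,  67.2]))]
scene 17.675 [('tab', 0.62, array([545.7,  41. ,  68.2])), ('nose', 0.7, array([545.9, 136.2,  28. ]))]
wrist 17.825 [('tab', 0.92, array([542.1,  45.3,  68.5]))]
glue [array([669.4, 164.8,   1.5])]
spool [array([678.5, -41.7,  -0.8])]
driver [array([447.4,  76.4,  -1.2])]
```

View pics/w4.png

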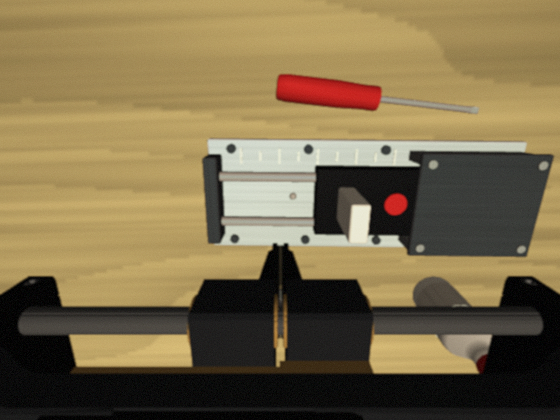

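The carriage's front end is now inside the housing. The tab is at pixel (355,215), about 88 mm of travel, the gripper is clear and the other things are where they were. Handing in.

```bash
python3 -c "
from h import *
print(env.job_done())"
```

```text
the job is handed in; nothing more can be done
None
```

The carriage is free and, by force and position, fully home against the stop. I handed the job in at about 18 s of the 48 s allowed; no verdict is reported.

- **Breaking free:** I pushed the tab with closed fingers, raising the force in small steps. The highest force I read before it let go was 7.5 N. It let go during a later, harder step, and forces are only read at the end of each move. It jumped ahead to about 13 mm of travel.
- **Running in:** It ran at about 2–3 N, slowing to about 5 mm/s well before the earliest place the stop could be. The force then rose to 9.4 N, about 7 N of it on the stop after friction. A softer second push (6.9 N) did not move it any further.
- **Last checks:** After I backed off and lifted clear, the force read about zero. The cameras put the tab at y ≈ 41–47 mm, about 88 mm of travel, which matches where the fingers stalled. The glue, spool and driver read within about 6 mm of their first positions. That is about the networks' accuracy, and I never touched them.
- **Gaps:** The networks did not report the nose in the last top and wrist pictures, and the stop itself is out of sight. Being fully home therefore rests on the force and the stall.

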